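Draw out the bed of the roller press

TASK

One of the three round containers (jar, tin or copper tube) stands in the way of the sliding bed of the roller press. With the fingertips push that container along the table, without lifting or tipping it, until it stands clear to the side of the bed's path; then hook a fingertip behind the raised lip at the bed's front end and draw the bed all the way out to its stop. Do not pinch the lip, do not shove any container with the bed, leave everything else where it is, and finish with the hand clear.

Things in the scene. Friction and masses are not known exactly. Their poses are not given: they have to be found in the camera images.
- press: Fixed green roller press; base 280 x 170 mm, 139 mm high, hand wheel with white ball ends on its -y side (out to 131 mm). Origin: on the table under the bed's centre line, 200 mm in front (-x) of the base centre. The bed is drawn along its own -x; its path is 55 mm either side of that axis, ending at x = -190 mm. The container in the way starts at x -145 to -175, y within 30 mm; the others at x -10 to 30, y 140 to 170 either side.
- bed (a joint): How far the bed is drawn out, m: 0 fully in, 0.150 at the stop; starts between 0 and 0.05. The bed is an aluminium plate 110 mm wide, its top 24 mm and its underside 14 mm above the table, jutting out of the press over the table; it carries a 9 mm thick printing block. Slides with about 4 N of friction and stays where it is left.
- lip_edge (a point): Middle of the top edge of the inner face (towards the press) of the upright lip at the bed's front end; moves with the bed; axes as the press's. The lip is 8 mm thick, 110 mm wide, rises 22 mm above the bed (top 46 mm above the table). Behind it are 100 mm of bare bed; the press's side plates and roller (139 mm high) are 150 mm or more behind it.
- jar: White ceramic jar with a steel lid, 64 mm across, 75 mm high, about 0.25 kg, loose. Origin: centre of its underside.
- tin: Flat steel ink tin, 76 mm across, 50 mm high, about 0.3 kg, loose. Origin: centre of its underside.
- tube: Solid copper-coloured cylinder, 44 mm across, 60 mm high, about 0.15 kg, loose. Origin: centre of its underside.
- brayer: Bystander: hand ink roller, rubber roller 90 mm long, wooden handle, 160 mm overall, 34 mm high. Origin: under the roller.
- magnifier: Bystander: black magnifying glass lying flat, lens 82 mm, handle 110 mm, 10 mm high. Origin: under the lens.
- paint_tube: Bystander: black paint tube lying flat, 130 mm long, 22 mm high. Origin: centre of its underside.
- marker: Bystander: white marker pen lying flat, 110 mm long, 13 mm high. Origin: centre of its underside.
- pot: Bystander: white plastic beaker, 90 mm across, 80 mm high. Origin: centre of its underside.
Mind the look-alikes: they are no part of the job. There is more than one size of the tube; the one meant has the size given above.

How it is judged:
On the way, in this order (a step that is already met when the one before it is completed fails the run):
1. the bed's whole path is clear of the containers ((y of jar in the frame of press above 0.089 m or y of jar in the frame of press below -0.089 m or x of jar in the frame of press below -0.224 m) and (y of tin in the frame of press above 0.095 m or y of tin in the frame of press below -0.095 m or x of tin in the frame of press below -0.23 m) and (y of tube in the frame of press above 0.079 m or y of tube in the frame of press below -0.079 m or x of tube in the frame of press below -0.214 m)), for 0.2 s.
2. a finger pulls on the inner side of the lip with the bed drawn beyond 60 mm (contact force between the fingers and bed_c0 above 1 N and value of joint bed above 0.06 m), for 0.1 s.
3. the bed is out at its stop (value of joint bed above 0.144 m), for 0.2 s.
At the end, for the whole second after the job is handed in: The bed is at its stop (drawn out at least 144 of 150 mm) and all three containers stand upright and still on the table, outside the bed's path by 2 mm or more (beside it, or wholly in front of where it ends) (all of step 1 and value of joint bed above 0.144 m and angle between each of jar, tin, tube's own z axis and vertical below 0.1 rad and height (world z) of each of jar, tin, tube below 0.005 m and linear speed of each of jar, tin, tube below 0.02 m/s); the robot touches nothing.
It fails at once if a container is lifted (12 mm) or tipped (0.3 rad) (height (world z) of any of jar, tin, tube above 0.012 m or angle between any of jar, tin, tube's own z axis and vertical above 0.3 rad).
It fails at once if more than one of the three containers is moved (over 20 mm) (distance of each of jar, tin from where it was at the start of the episode above 0.02 m or distance of each of tin, tube from where it was at the start of the episode above 0.02 m or distance of each of jar, tube from where it was at the start of the episode above 0.02 m).
It fails at once if the bed or the press is pushed against a container (over 1 N) (contact force between press and jar above 1 N or contact force between press and tin above 1 N or contact force between press and tube above 1 N).
It fails at once if the lip is pinched: fingers press its inner and outer sides together (over 2 N each) (contact force between the fingers and bed_c0 above 2 N and contact force between the fingers and bed_c1 above 2 N).
It fails at once if a bystander is moved (over 20 mm) (distance of any of brayer, magnifier, paint_tube, marker, pot from where it was at the start of the episode above 0.02 m).
It also fails if it takes over 48 s, if anything falls off the work surface, if the arm or the gripper's body presses on something with over 40 N, if the wrist force passes 120 N, or if a joint passes its speed limit or range.

ROBOT

A 6-joint arm with a two-finger parallel gripper is mounted at the origin on the work surface. World frame = base frame: x ahead of the robot, y to its left, z up, the work surface at z = 0. Lengths are in m, angles in rad, forces in N, time in s.
With the tool pointing down it reaches from about 0.275 to 0.725 m from the base axis. Payload 5.6 kg.
Tool frame: the origin (TCP) lies on the centre line of the jaws, within the pads' length; the fingertips stand 25 mm ahead of it and the grasp point (between the pads) lies 6 mm ahead of it (manip.tip_reach is the distance from the TCP to the fingertips, in m); z points along the fingers, x is the direction in which the jaws open and shut, and the axes are right-handed (so a half turn about z gives the same grasp; the last joint's range is limited). The gripper opens to 85 mm and grips with 20 to 120 N. Pads are 22 mm wide; open, the fingers measure 114 mm over their backs; the gripper's body (76 mm by 85 mm) begins 54 mm behind the grasp point. The pads swing forward as they close: fully open they stand 13 mm farther back than shut.
Start: joints at [0.285, 0.255, 0.108, 0, -1.424, -0.285], TCP at [0.55, 0, 0.256] pointing down, gripper open.
Joint ranges: [-2.95, 2.95], [-1.21, 1.97], [-1.09, 1.5], [-2.87, 1.71], [-2.94, -0.07], [-3.05, 3.05]. Speed limits (rad/s): [2.57, 2.57, 3.14, 3.14, 3.14, 3.14].

INTERFACE

Orientations are given as [roll, pitch, yaw] about the fixed x, y, z axes, in that order (R = Rz(yaw) Ry(pitch) Rx(roll)).
In Python, from cell import telemetry, imaging, job_done, manip gives the robot as it stands.
- The arm moves only by the tool jog_arm, never from a script. Its argument "series" is a list of rows, each a list of 3 entries, a list of its own where there are three numbers: the finger opening in cm, from 0 to 8.54, then the shift along the tool's x, y, z in cm, then the turn about the tool's z in degrees. In form: [[claw, [x, y, z], yaw], ...]. A call has 1 to 5 rows; each row is the pose to reach, as a shift and turn from the pose commanded when the call began, along the tool's axes at that moment; what a row does not reach only later rows make up. A row lasts 1/12 s, in which the tool goes at most 41.7 mm and 7.16 degrees, less where a joint would pass 70% of its speed; a pose out of reach is approached as far as the arm can. A call with a gripper value outside its range is refused whole. The fingers move at their own pace and stop on an object; "grip_force" is the grip in N (left out, the last holds). Time passes only in rows, so rows that repeat a pose let the fingers close. It gives the time, the measured TCP pose, the force and the opening at its end, in the units of the state.
- telemetry.state(): the state, without advancing time (a new reading comes with each control period).
- imaging.get_image(name): name is "scene" or "side" or "wrist"; returns a dict with "color" (400x640x3 uint8, red, green, blue), "K" (3x3 intrinsics, pixels), "extrinsics" (4x4, takes a point from camera to world coordinates); the wrist camera has in their place "mount" (4x4, takes a point from camera to tool coordinates, whose origin is the TCP and whose axes are the tool frame's). Camera axes: x right, y down, z forward; pixel columns grow to the right and rows downward; lengths in m; the calibration is good to about 2 mm. A picture is of the moment at which its call begins: read the wrist's pose just before it. There is no depth.
- job_done(): hands the job in, once; it reports no verdict.
The state is a dict: "clock": time; "joint_positions": joint angles; "joint_velocities": joint speeds; "effort": joint torques, N m; "tcp_pos": TCP position; "ee_rot": TCP orientation; "force": force on the tool from outside, world axes, zero at the start; "moment": the same for the moment, N m; "finger_gap": finger opening in m.
Only numpy, scipy, OpenCV 4.12 (cv2) and the standard library are available. Lean on these libraries where they do the work, as an engineer would, in place of code of your own. Each camera call takes 0.05 s, during which the arm holds its last target.

## Working session

There is one attempt and no reset: what is moved stays moved. The work goes in short steps, Python scripts to look and compute and a tool call to move; the robot and the scene stay as the last step left them, time stands still between calls to the robot, and variables do not carry over. Pictures are saved under pics/ and viewed, and the job is handed in when it is done.

Besides the shell and the picture viewer there is one more tool, called after "Request:" as name(argument=value, ...), one argument or row to a line, values as JSON. jog_arm: Moves the arm, as the interface text tells. Its arguments: {"type":"object","properties":{"series":{"type":"array","items":{"type":"array"}},"grip_force":{"type":"number"}},"required":["series"]}

```bash
ls; mkdir -p pics
python3 - <<'E'
from cell import telemetry, imaging, manip
import cv2
print(telemetry.state()); print([a for a in dir(manip) if a[0]!='_'])
for n in ("scene","side","wrist"):
    d=imaging.get_image(n); cv2.imwrite(f"pics/{n}0.png",d["color"][:,:,::-1]); print(n,d["K"].tolist(),[ (k,d[k].tolist()) for k in d if k in("extrinsics","mount")])
E
```

```text
pics
{'clock': 0.0, 'joint_positions': array([ 2.84587379e-01,  2.55746134e-01,  1.06987206e-01, -4.59383099e-04,
       -1.42388579e+00, -2.84597281e-01]), 'joint_velocities': array([ 0.00086254,  0.00177204,  0.00085208, -0.00060889, -0.0010091 ,
        0.00128795]), 'effort': array([-4.48901856e-04, -3.86631560e+01,  2.37934113e+01,  5.36471218e+00,
       -6.25866101e-03, -4.57470776e-06]), 'tcp_pos': array([5.49550812e-01, 4.78127447e-05, 2.55391681e-01]), 'ee_rot': array([-3.14150971e+00, -1.90160999e-03,  3.14151501e+00]), 'force': array([ 0.4688588 , -0.35187212, -0.19639009]), 'moment': array([ 0.00981622, -0.09039606, -0.02720409]), 'finger_gap': 0.08540407524605131}
['MotionError', 'tip_reach']
scene [[460.9422875232011, 0.0, 317.800176127232], [0.0, 460.9422875232011, 198.00461566688014], [0.0, 0.0, 1.0]] [('extrinsics', [[0.22768236261673055, 0.707396934957663, -0.6691414784376827, 1.3940162361640982], [0.9735837227358294, -0.15324932125816548, 0.1692612783768195, -0.1917531107403175], [0.01718943213451763, -0.6900030593746781, -0.7236023089214664, 1.046495680570669], [
[... 155 characters left out ...]
[-0.986401762157103, -0.11897328694432811, 0.11338836186762938, 0.3828093908105627], [-0.1639545610954742, 0.760270752327452, -0.6285756001082452, 0.8074215188580333], [-0.011422149944398437, -0.6386186186990735, -0.7694386228553483, 1.0079671496473646], [0.0, 0.0, 0.0, 1.0]])]
wrist [[347.67268246461344, 0.0, 320.8646358575175], [0.0, 347.67268246461344, 201.0650938527313], [0.0, 0.0, 1.0]] [('mount', [[0.9999994892973905, 0.00012128890843144676, -0.0010033413968635395, -0.0007362495284052306], [0.00019270489670315281, 0.9516752045701642, 0.3071062810675784, -0.07745293996318468], [0.0009921037147168983, -0.30710631757639956, 0.9516746951741873, -0.1173021151516831], [0.0, 0.0, 0.0, 1.0]])]
```

View pics/scene0.png

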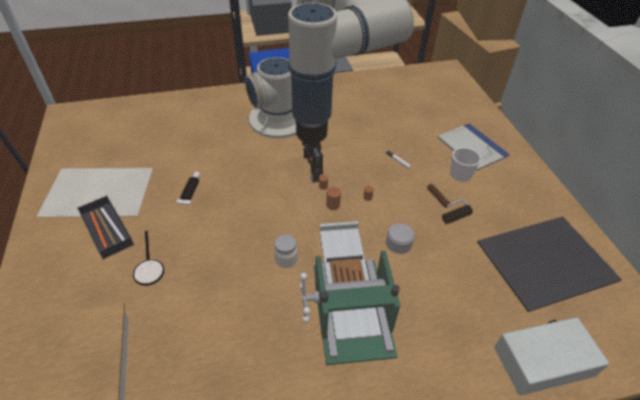

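View pics/side0.png

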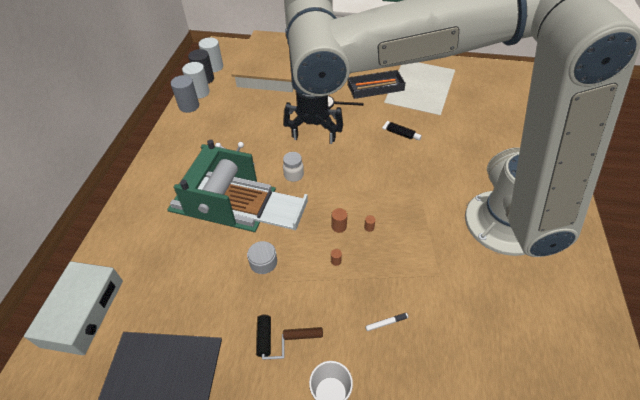

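View pics/wrist0.png

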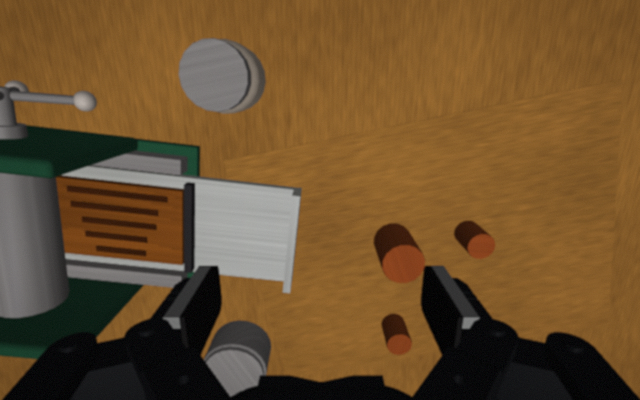

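```bash
cat > h.py <<'E'
import numpy as np, cv2
from scipy.spatial.transform import Rotation as R
def tcpT(s):
    T=np.eye(4);T[:3,:3]=R.from_euler('xyz',s['ee_rot']).as_matrix();T[:3,3]=s['tcp_pos'];return T
def ray(K,E,u,v,z):
    d=E[:3,:3]@np.linalg.solve(K,[u,v,1.]);o=E[:3,3];return (o+d*(z-o[2])/d[2])[:3]
def proj(K,E,p):
    c=np.linalg.inv(E)@np.r_[p,1];u=K@c[:3];return u[:2]/u[2]
def crop(im,x0,y0,x1,y1,f,name):
    cv2.imwrite(name,cv2.resize(im[y0:y1,x0:x1,::-1],None,fx=f,fy=f,interpolation=cv2.INTER_CUBIC))
E
python3 - <<'E'
import cv2
from h import *
w=cv2.imread('pics/wrist0.png')[:,:,::-1]; s=cv2.imread('pics/side0.png')[:,:,::-1]; c=cv2.imread('pics/scene0.png')[:,:,::-1]
crop(w,170,150,520,380,2.2,'pics/w0c.png'); crop(s,220,140,420,280,4,'pics/s0c.png'); crop(c,270,160,430,290,5,'pics/c0c.png')
E
```

```text
(no output)
```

View pics/w0c.png

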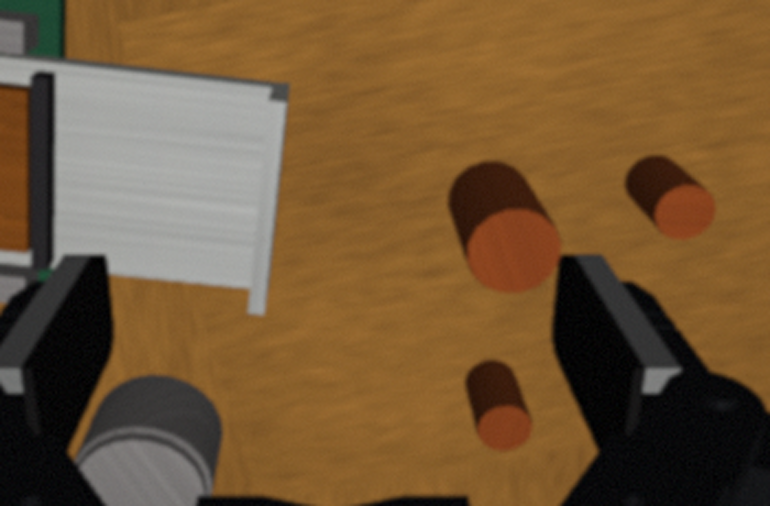

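View pics/s0c.png

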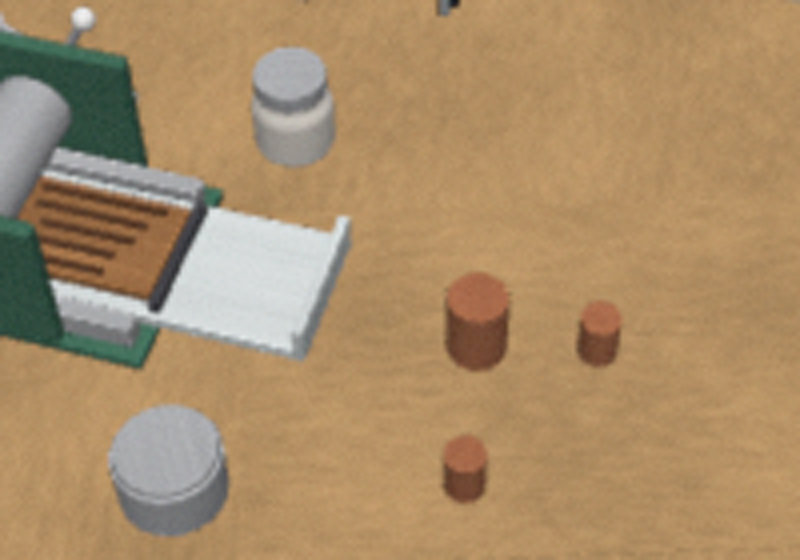

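View pics/c0c.png

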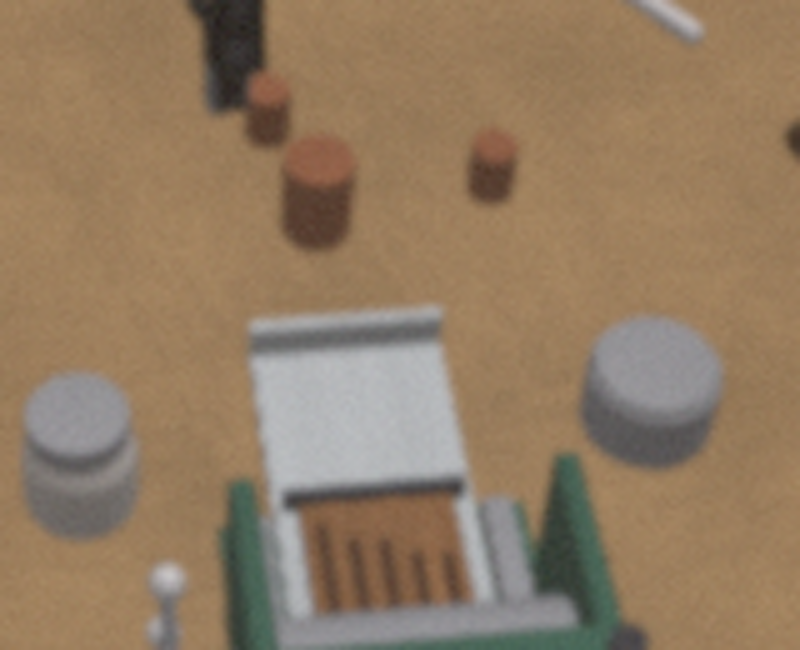

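```bash
cat >> h.py <<'E'
CAL={}
def tri(obs):
    from scipy.optimize import least_squares
    f=lambda p:np.concatenate([proj(K,E,p)-uv for K,E,uv in obs])
    r=least_squares(f,[.5,0,.05]);return r.x,np.abs(r.fun).max()
E
python3 - <<'E'
from h import *
from cell import telemetry,imaging
st=telemetry.state();T=tcpT(st)
d={n:imaging.get_image(n) for n in("scene","side","wrist")}
C={'c':(d['scene']['K'],d['scene']['extrinsics']),'s':(d['side']['K'],d['side']['extrinsics']),'w':(d['wrist']['K'],T@d['wrist']['mount'])}
off={'c':(270,160,5),'s':(220,140,4),'w':(170,150,2.2)}
def P(k,u,v): o=off[k]; return np.array([u/o[2]+o[0],v/o[2]+o[1]])
def go(name,z,**kw):
    print(name,z)
    for k,uv in kw.items(): print('  ',k,ray(*C[k],*P(k,*uv),z).round(4))
    x,e=tri([(*C[k],P(k,*uv)) for k,uv in kw.items()]);print('  tri',x.round(4),e.round(2))
go('tube',.06,w=(514,251),s=(477,297),c=(319,160))
go('decA',.04,w=(685,212),s=(601,317),c=(268,92))
go('decB',.04,w=(504,428),s=(465,452),c=(494,146))
go('tin',.05,s=(167,450),c=(652,365))
go('jar',.075,s=(291,76),c=(78,416))
go('lip -y outer',.046,w=(289,86),s=(350,217),c=(250,320))
go('lip +y outer',.046,w=(266,313),s=(304,334),c=(441,308))
go('lip -y inner',.046,w=(270,86),s=(338,217),c=(251,333))
go('lip +y inner',.046,w=(248,313),s=(293,332),c=(441,320))
E
```

```text
tube 0.06
   w [0.4673 0.0901 0.06  ]
   s [0.4636 0.0914 0.06  ]
   c [0.4677 0.0915 0.06  ]
  tri [0.4664 0.0911 0.0582] 1.03
decA 0.04
   w [0.3818 0.0801 0.04  ]
   s [0.3775 0.0802 0.04  ]
   c [0.3841 0.0809 0.04  ]
  tri [0.3804 0.081  0.0378] 1.12
decB 0.04
   w [0.4597 0.2051 0.04  ]
   s [0.4554 0.204  0.04  ]
   c [0.4601 0.2059 0.04  ]
  tri [0.459  0.2053 0.0396] 1.41
tin 0.05
   s [0.6467 0.2392 0.05  ]
   c [0.6532 0.2364 0.05  ]
  tri [0.6487 0.2375 0.0456] 0.41
jar 0.075
   s [ 0.6305 -0.0835  0.075 ]
   c [ 0.6392 -0.086   0.075 ]
  tri [ 0.6332 -0.0865  0.0694] 0.54
lip -y outer 0.046
   w [0.5695 0.0158 0.046 ]
   s [0.5661 0.0228 0.046 ]
   c [0.5697 0.0251 0.046 ]
  tri [0.5694 0.0181 0.0413] 2.45
lip +y outer 0.046
   w [0.5828 0.1315 0.046 ]
   s [0.578 0.131 0.046]
   c [0.5843 0.1342 0.046 ]
  tri [0.5824 0.1321 0.0452] 1.62
lip -y inner 0.046
   w [0.5779 0.0158 0.046 ]
   s [0.5747 0.0242 0.046 ]
   c [0.5792 0.0234 0.046 ]
  tri [0.578  0.0182 0.0403] 1.92
lip +y inner 0.046
   w [0.5916 0.1315 0.046 ]
   s [0.5859 0.1305 0.046 ]
   c [0.593  0.1316 0.046 ]
  tri [0.591  0.1314 0.0458] 1.9
```

Request:
jog_arm(
  series=[
    [2.6,[2,3.5,2],2],
    [2.6,[4,7,5],4],
    [2.6,[6,10.5,8],6],
    [2.6,[7.7,14.1,10],7.2],
    [2.6,[7.7,14.1,10],7.2],
  ],
  grip_force=30,
)

```text
clock: 0.72
tcp_pos: [0.4702, 0.1426, 0.1539]
ee_rot: [-3.141, -0.003, 3.015]
force: [0.3, -0.1, 0.3]
finger_gap: 0.0267
```

Run:
```python
from h import *
from cell import telemetry,imaging
st=telemetry.state();T=tcpT(st);print(st['tcp_pos'],st['finger_gap'])
d=imaging.get_image('wrist');im=d['color'];crop(im,0,0,640,400,1.25,'pics/w1.png')
d=imaging.get_image('side');crop(d['color'],220,100,420,280,4,'pics/s1.png')
```

```text
[0.47024593 0.14263418 0.15388125] 0.0267339322850126
```

View pics/w1.png

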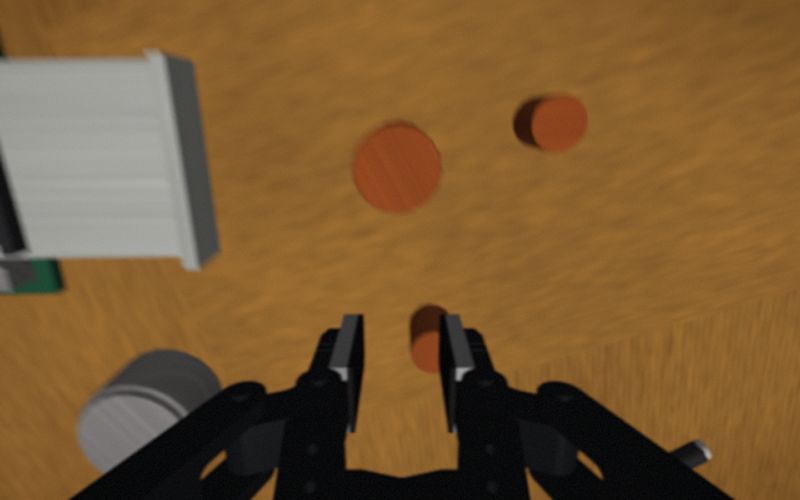

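View pics/s1.png

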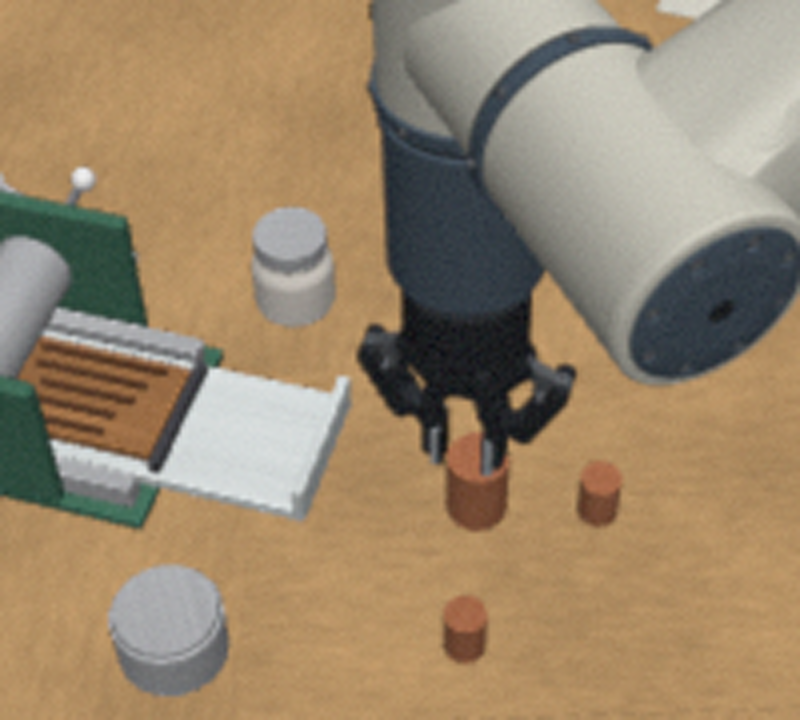

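Run:
```python
from h import *
from cell import telemetry,imaging
st=telemetry.state();T=tcpT(st)
d=imaging.get_image('wrist');E=T@d['mount']
for n,(u,v),z in [('tube',(397,167),.06),('A',(558,123),.04),('B',(431,352),.04),('Bbase',(431,322),0),('lipo-',(165,56),.046),('lipo+',(201,262),.046),('lipi-',(147,52),.046),('lipi+',(184,268),.046)]:
    p=ray(d['K'],E,u/1.25,v/1.25,z); print(n,p.round(4),'tool',(T[:3,:3].T@(p-T[:3,3])).round(4))
```

```text
tube [0.4665 0.0908 0.06  ] tool [-0.0028 -0.0517  0.0942]
A [0.3824 0.0812 0.04  ] tool [ 0.0795 -0.0715  0.1145]
B [0.4603 0.2053 0.04  ] tool [0.0173 0.0612 0.114 ]
Bbase [0.4576 0.206  0.    ] tool [0.0198 0.0616 0.154 ]
lipo- [0.5697 0.0271 0.046 ] tool [-0.1131 -0.1023  0.1078]
lipo+ [0.5799 0.1303 0.046 ] tool [-0.1106  0.0014  0.1076]
lipi- [0.5777 0.0244 0.046 ] tool [-0.1213 -0.104   0.1078]
lipi+ [0.5901 0.1326 0.046 ] tool [-0.1204  0.0049  0.1076]
```

Request:
jog_arm(
  series=[
    [2.6,[-0.3,0,3.5],0],
    [2.6,[-0.3,0,7],0],
    [2.6,[-0.3,0,10.0],0],
    [2.6,[-0.3,0,11.8],0],
    [2.6,[-0.3,0,11.8],0],
  ],
)

```text
clock: 1.28
tcp_pos: [0.4743, 0.1387, 0.0351]
ee_rot: [-3.138, -0.005, 3.014]
force: [-0.4, -0.0, -0.4]
finger_gap: 0.0257
```

Request:
jog_arm(
  series=[
    [2.6,[0,-0.7,0],0],
    [2.6,[0,-1.4,0],0],
    [2.6,[0,-2.0,0],0],
    [2.6,[0,-2.6,0],0],
    [2.6,[0,-3.2,0],0],
  ],
)

```text
clock: 1.7
tcp_pos: [0.4729, 0.1088, 0.0397]
ee_rot: [3.139, 0.003, 3.016]
force: [-0.4, 2.3, 1.9]
finger_gap: 0.0264
```

Request:
jog_arm(
  series=[
    [2.6,[0,-0.6,0],0],
    [2.6,[0,-1.2,0],0],
    [2.6,[0,-1.8,0],0],
    [2.6,[0,-2.4,0],0],
    [2.6,[0,-3.0,0],0],
  ],
)

```text
clock: 2.12
tcp_pos: [0.4688, 0.079, 0.0387]
ee_rot: [3.141, 0.001, 3.016]
force: [0.2, 4.9, 4.1]
finger_gap: 0.0262
```

```bash
cat > look.py <<'E'
import sys
from h import *
from cell import telemetry,imaging
st=telemetry.state();print(st['clock'],st['tcp_pos'].round(4),st['force'].round(1),st['finger_gap'])
k=sys.argv[1]
for n in sys.argv[2:]:
    d=imaging.get_image(n);b={'wrist':(0,0,640,400,1.25),'side':(220,100,420,280,4),'scene':(270,130,430,290,4)}[n]
    crop(d['color'],*b,f'pics/{n}_{k}.png')
E
python3 look.py 2 wrist side
```

```text
2.1167 [0.4688 0.079  0.0387] [0.2 4.9 4.1] 0.02619537074596871
```

View pics/wrist_2.png

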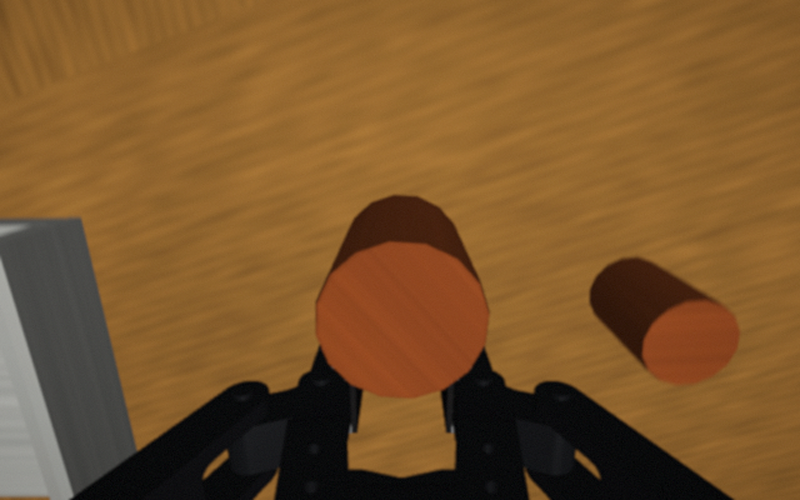

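View pics/side_2.png

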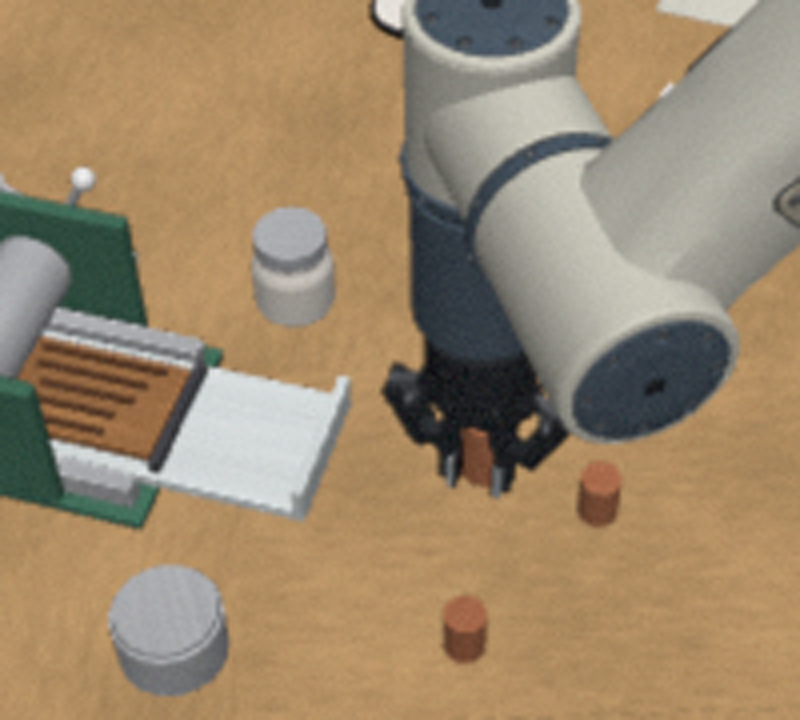

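Request:
jog_arm(
  series=[
    [2.6,[0,-0.6,0],0],
    [2.6,[0,-1.2,0],0],
    [2.6,[0,-1.8,0],0],
    [2.6,[0,-2.4,0],0],
    [2.6,[0,-3.0,0],0],
  ],
)

```text
clock: 2.63
tcp_pos: [0.464, 0.0487, 0.0381]
ee_rot: [-3.141, -0.001, 3.016]
force: [0.4, 1.5, 1.8]
finger_gap: 0.0262
```

Request:
jog_arm(
  series=[
    [2.6,[0,-0.6,0],0],
    [2.6,[0,-1.2,0],0],
    [2.6,[0,-1.8,0],0],
    [2.6,[0,-2.3,0],0],
    [2.6,[0,-2.6,0],0],
  ],
)

```text
clock: 3.05
tcp_pos: [0.4608, 0.0228, 0.0382]
ee_rot: [-3.141, -0.0, 3.015]
force: [-0.4, 1.7, 1.0]
finger_gap: 0.0259
```

Request:
jog_arm(
  series=[
    [2.6,[0,0,0],0],
    [2.6,[0,0,0],0],
  ],
)

```text
clock: 3.22
tcp_pos: [0.4608, 0.0231, 0.0381]
ee_rot: [-3.141, -0.001, 3.016]
force: [-0.0, 0.4, -0.2]
finger_gap: 0.026
```

```bash
python3 look.py 3 wrist side
```

```text
3.2167 [0.4608 0.0231 0.0381] [-0.   0.4 -0.2] 0.026029828632186298
```

View pics/wrist_3.png

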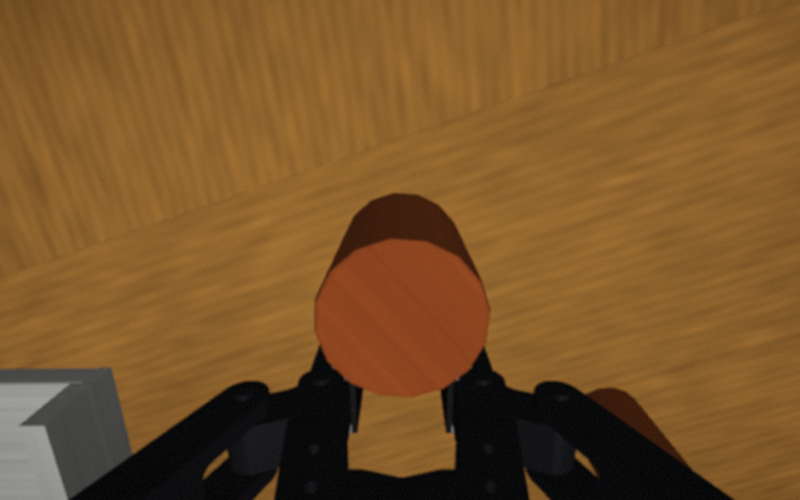

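View pics/side_3.png

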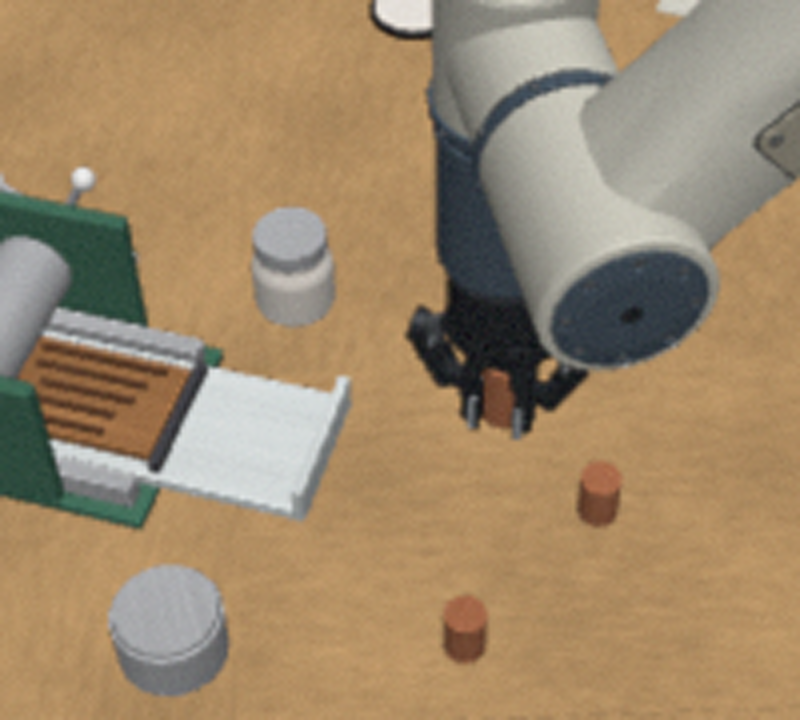

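Run:
```python
from h import *
from cell import telemetry,imaging
st=telemetry.state();T=tcpT(st)
d=imaging.get_image('wrist');E=T@d['mount']
p=ray(d['K'],E,402/1.25,317/1.25,.06);q=T[:3,:3].T@(p-T[:3,3]);print(p,q)
r=p[:2]-[.584,.078];c,s=np.cos(-.126),np.sin(-.126);print('press rel lip',c*r[0]+s*r[1],-s*r[0]+c*r[1])
```

```text
[ 0.45765632 -0.00618347  0.06      ] [-0.00046211 -0.02981843 -0.02186396]
press rel lip -0.11476301321217518 -0.09939332045843524
```

Request:
jog_arm(
  series=[
    [2.6,[0,0.8,0],0],
    [2.6,[0,1.6,0],0],
    [2.6,[0,2.2,0],0],
    [2.6,[0,2.4,-2],0],
    [2.6,[0,2.4,-5],0],
  ],
)

```text
clock: 3.78
tcp_pos: [0.4622, 0.0479, 0.0865]
ee_rot: [-3.139, -0.006, 3.017]
force: [1.4, -0.2, 0.7]
finger_gap: 0.0255
```

Request:
jog_arm(
  series=[
    [2.0,[0,0,-3],0],
    [1,[0,0,-6],0],
    [0,[0,0,-8],0],
    [0,[0,0,-8],0],
    [0,[0,0,-8],0],
  ],
)

```text
clock: 4.2
tcp_pos: [0.4648, 0.0484, 0.1694]
ee_rot: [3.14, 0.003, 3.017]
force: [-0.8, -0.7, -0.6]
finger_gap: 0.0
```

```bash
python3 look.py 4 side scene wrist
```

```text
4.2 [0.4648 0.0484 0.1694] [-0.8 -0.7 -0.6] 3.391107701826922e-05
```

View pics/side_4.png

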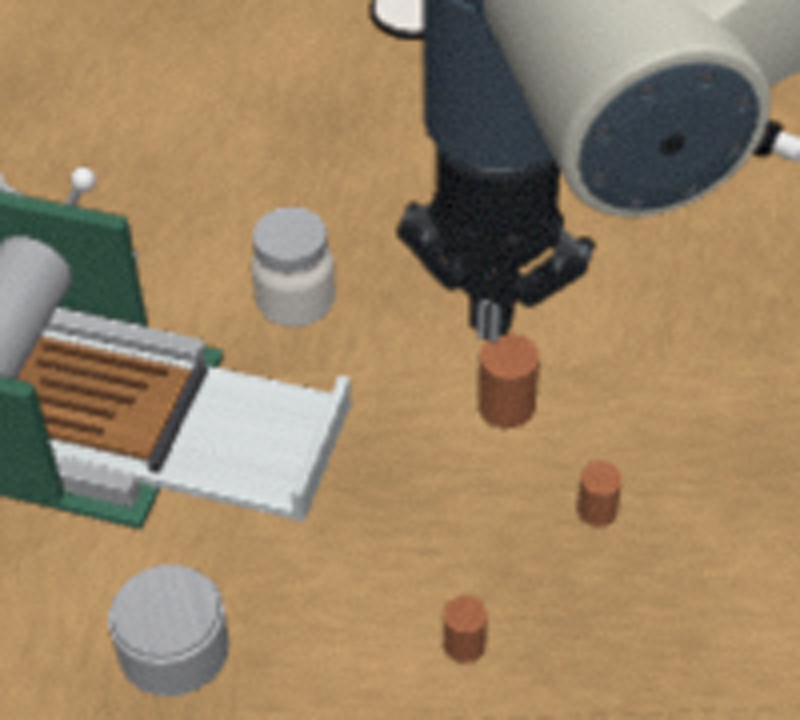

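View pics/wrist_4.png

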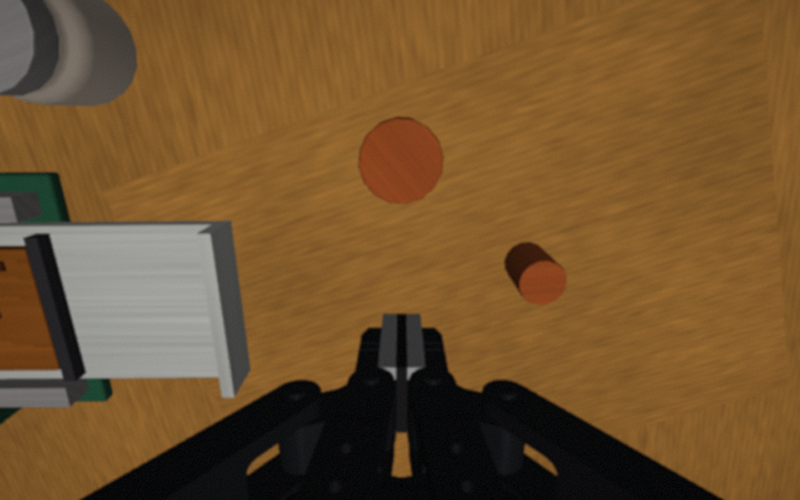

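Run:
```python
from h import *
from cell import telemetry,imaging
st=telemetry.state();T=tcpT(st)
d=imaging.get_image('wrist');E=T@d['mount']
for u,v,z in [(199,233,.046),(224,396,.046),(214,223,.046),(237,396,.046),(403,160,.06)]:
  p=ray(d['K'],E,u/1.25,v/1.25,z);q=T[:3,:3].T@(p-T[:3,3]);print(p.round(4),q.round(4))
```

```text
[0.5766 0.0217 0.046 ] [-0.1157 -0.0114  0.1209]
[0.5896 0.13   0.046 ] [-0.1151  0.0976  0.1208]
[0.5666 0.0171 0.046 ] [-0.1064 -0.0172  0.1209]
[0.5813 0.131  0.046 ] [-0.1067  0.0976  0.1208]
[ 0.4563 -0.0057  0.06  ] [ 0.0002 -0.0537  0.1072]
```

Request:
jog_arm(
  series=[
    [0,[-3.5,1,0],0],
    [0,[-7,2,0],0],
    [0,[-10.5,3,0],0],
    [0,[-14.5,4.2,0],0],
    [0,[-14.5,4.2,0],0],
  ],
)

```text
clock: 4.82
tcp_pos: [0.6179, 0.0716, 0.1629]
ee_rot: [-3.138, -0.004, 3.016]
force: [-1.7, 0.7, -2.4]
finger_gap: 0.0001
```

Request:
jog_arm(
  series=[
    [0,[0,0,3.5],0],
    [0,[0,0,5],0],
    [0,[0,0,6],0],
    [0,[0,0,6],0],
    [0,[0,0,6],0],
  ],
)

```text
clock: 5.23
tcp_pos: [0.6133, 0.0707, 0.1082]
ee_rot: [-3.141, -0.001, 3.016]
force: [0.6, -0.3, 0.6]
finger_gap: -0.0001
```

```bash
python3 look.py 5 side scene wrist
```

```text
5.2333 [0.6133 0.0707 0.1082] [ 0.6 -0.3  0.6] -0.00011207671139483418
```

View pics/side_5.png

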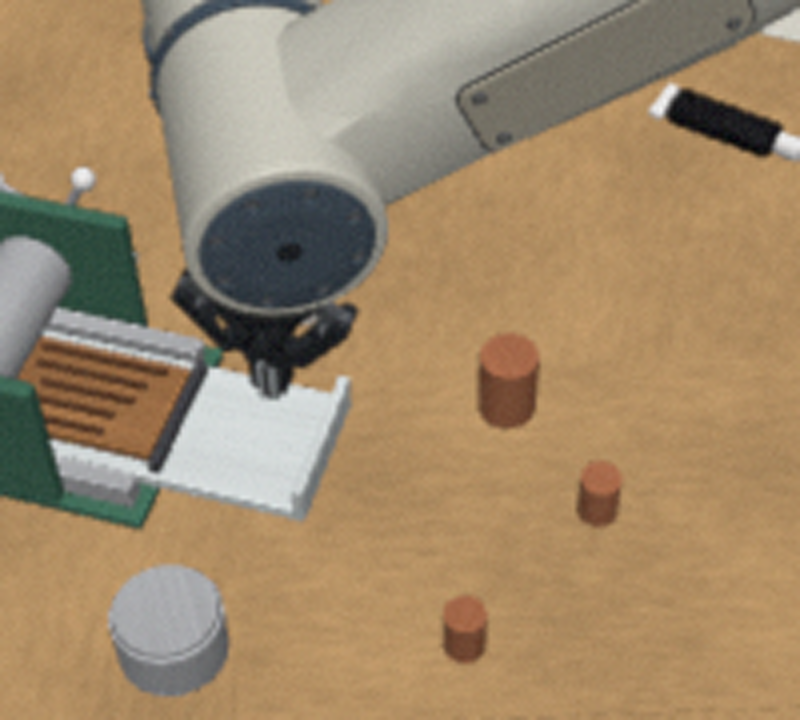

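View pics/wrist_5.png

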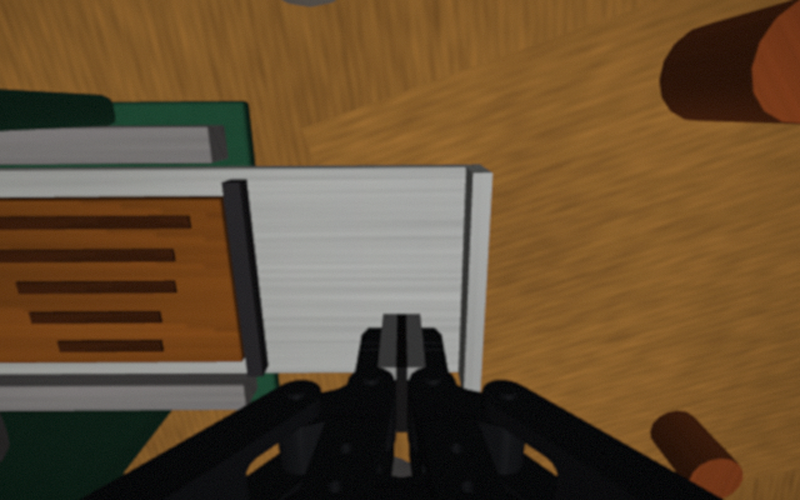

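Request:
jog_arm(
  series=[
    [0,[0,0,2],0],
    [0,[0,0,3.5],0],
    [0,[0,0,4.5],0],
    [0,[0,0,4.9],0],
    [0,[0,0,4.9],0],
  ],
)

```text
clock: 5.8
tcp_pos: [0.6131, 0.0708, 0.059]
ee_rot: [-3.141, -0.001, 3.016]
force: [-0.1, -0.1, 0.5]
finger_gap: -0.0003
```

Request:
jog_arm(
  series=[
    [0,[0,0,0],0],
    [0,[0,0,0],0],
  ],
)

```text
clock: 5.97
tcp_pos: [0.6141, 0.071, 0.0605]
ee_rot: [3.141, 0.002, 3.016]
force: [0.3, 0.9, 0.4]
finger_gap: 0.0002
```

```bash
python3 look.py 6 side wrist
```

```text
5.9667 [0.6141 0.071  0.0605] [0.3 0.9 0.4] 0.00015244582870128408
```

View pics/side_6.png

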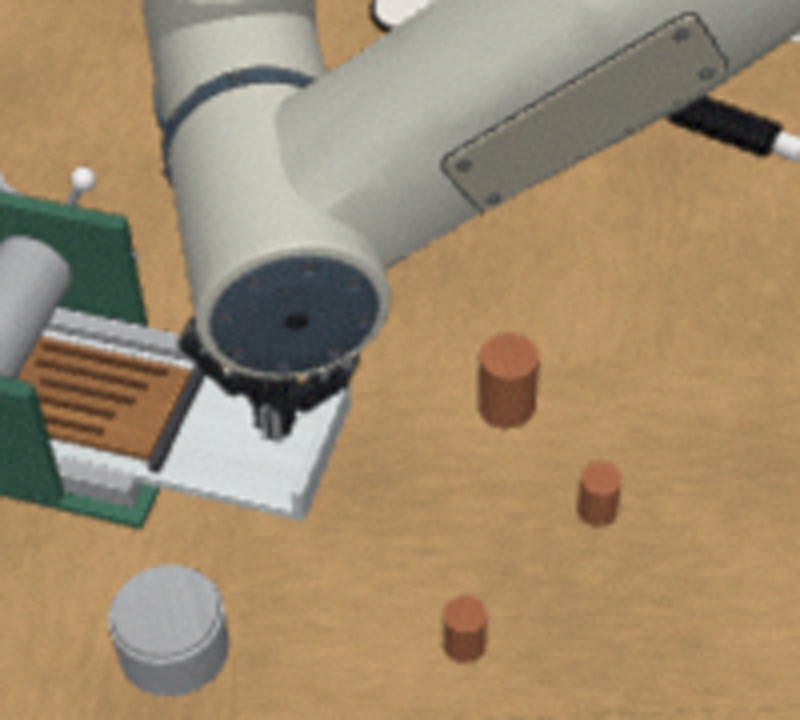

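View pics/wrist_6.png

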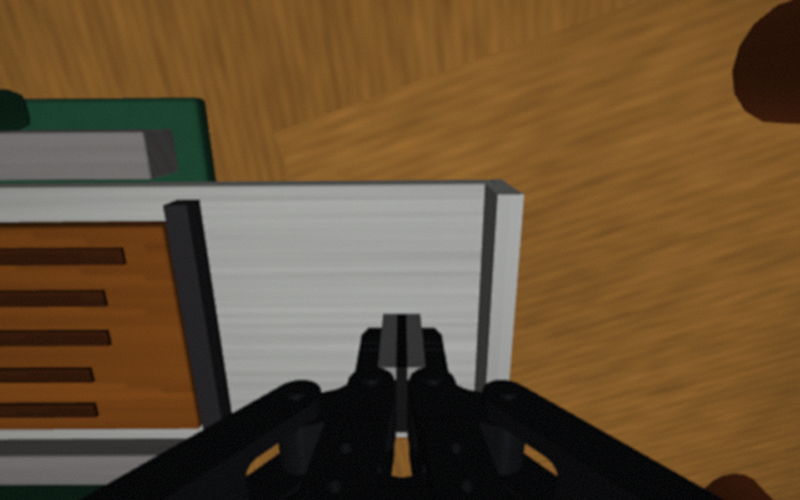

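Request:
jog_arm(
  series=[
    [0,[0.5,0,0.3],0],
    [0,[1.0,0,0.4],0],
    [0,[1.5,0,0.4],0],
    [0,[2.0,0,0.4],0],
    [0,[2.5,0,0.4],0],
  ],
)

```text
clock: 6.48
tcp_pos: [0.589, 0.0741, 0.0556]
ee_rot: [3.141, 0.002, 3.016]
force: [3.5, -1.1, -3.9]
finger_gap: 0.0002
```

Request:
jog_arm(
  series=[
    [0,[0.6,0,0],0],
    [0,[1.2,0,0],0],
    [0,[1.8,0,0],0],
    [0,[2.4,0,0],0],
    [0,[3.0,0,0],0],
  ],
)

```text
clock: 6.9
tcp_pos: [0.5588, 0.0777, 0.0556]
ee_rot: [-3.142, 0.001, 3.016]
force: [4.8, -2.0, -3.0]
finger_gap: 0.0001
```

```bash
python3 look.py 7 side wrist
```

```text
6.9 [0.5588 0.0777 0.0556] [ 4.8 -2.  -3. ] 7.557225959723313e-05
```

View pics/side_7.png

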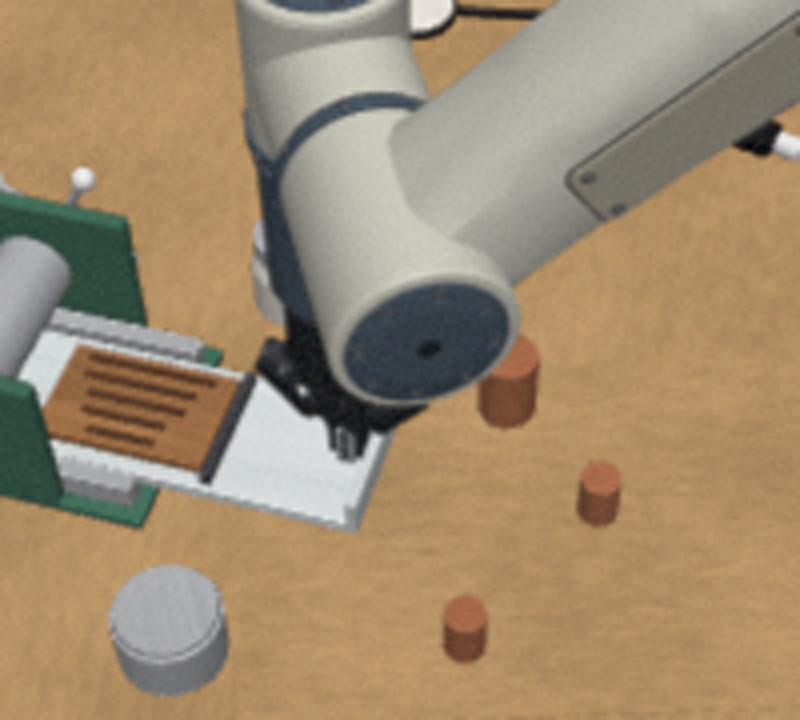

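View pics/wrist_7.png

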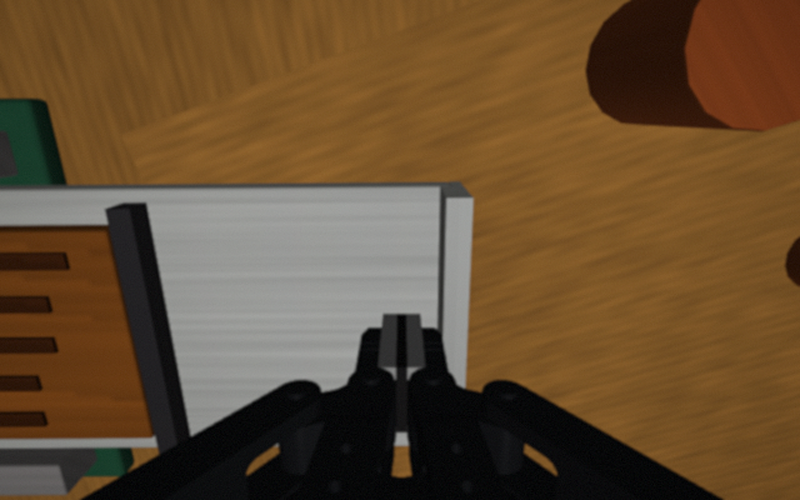

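Request:
jog_arm(
  series=[
    [0,[0.6,0,0],0],
    [0,[1.2,0,0],0],
    [0,[1.8,0,0],0],
    [0,[2.4,0,0],0],
    [0,[3.0,0,0],0],
  ],
)

```text
clock: 7.42
tcp_pos: [0.5295, 0.0814, 0.0557]
ee_rot: [-3.141, 0.002, 3.016]
force: [4.0, -2.5, -2.1]
finger_gap: 0.0001
```

Request:
jog_arm(
  series=[
    [0,[0.6,0,0],0],
    [0,[1.2,0,0],0],
    [0,[1.8,0,0],0],
    [0,[2.4,0,0],0],
    [0,[3.0,0,0],0],
  ],
)

```text
clock: 7.83
tcp_pos: [0.4996, 0.0849, 0.0556]
ee_rot: [-3.141, 0.001, 3.016]
force: [4.9, -3.6, -0.9]
finger_gap: -0.0002
```

Request:
jog_arm(
  series=[
    [0,[0.4,0,0],0],
    [0,[0.8,0,0],0],
    [0,[1.2,0,0],0],
    [0,[1.6,0,0],0],
    [0,[2.0,0,0],0],
  ],
)

```text
clock: 8.25
tcp_pos: [0.4796, 0.0873, 0.0556]
ee_rot: [-3.141, 0.001, 3.016]
force: [3.9, -4.5, -0.0]
finger_gap: -0.0001
```

```bash
python3 look.py 8 side wrist
```

```text
8.25 [0.4796 0.0873 0.0556] [ 3.9 -4.5 -0. ] -5.226162129488455e-05
```

View pics/side_8.png

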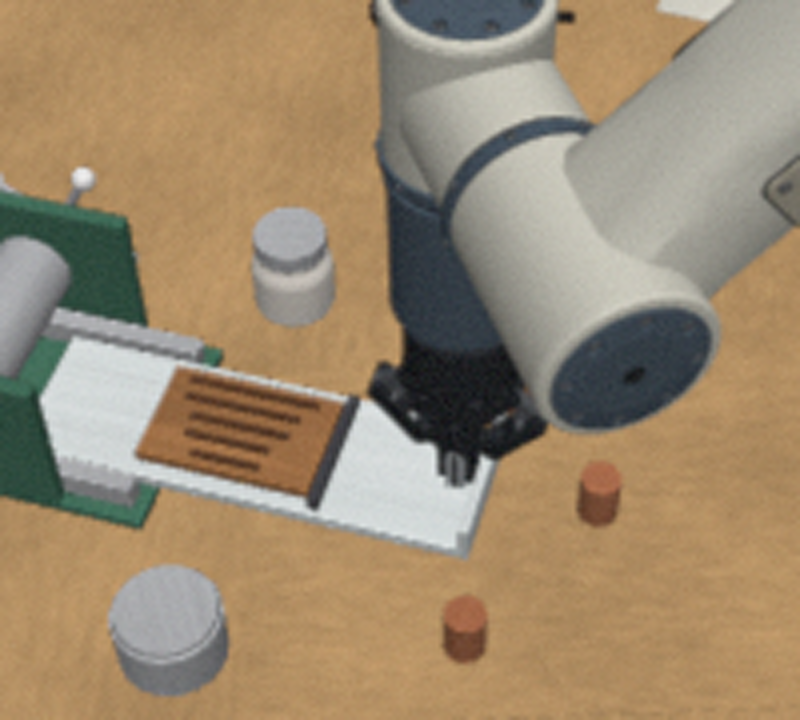

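View pics/wrist_8.png

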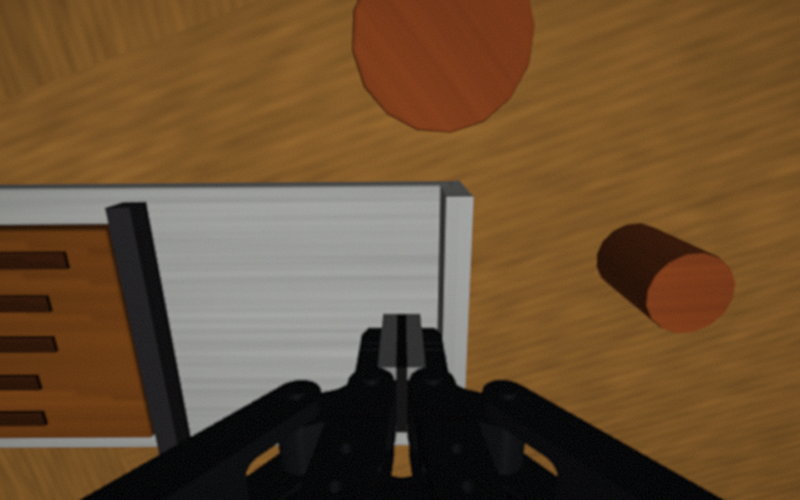

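Request:
jog_arm(
  series=[
    [0,[0.3,0,0],0],
    [0,[0.6,-0.1,0],0],
    [0,[0.9,-0.1,0],0],
  ],
)

```text
clock: 8.6
tcp_pos: [0.4711, 0.0886, 0.0556]
ee_rot: [3.14, 0.002, 3.016]
force: [4.5, 0.5, -1.7]
finger_gap: -0.0003
```

Request:
jog_arm(
  series=[
    [0,[0.3,0,0],0],
    [0,[0.5,0,0],0],
  ],
)

```text
clock: 8.77
tcp_pos: [0.4657, 0.0893, 0.0556]
ee_rot: [3.14, 0.001, 3.016]
force: [4.4, 1.7, -1.2]
finger_gap: 0.0001
```

Request:
jog_arm(
  series=[
    [0,[0.3,0,0],0],
    [0,[0.5,0,0],0],
  ],
)

```text
clock: 8.93
tcp_pos: [0.4613, 0.0899, 0.0557]
ee_rot: [3.14, 0.002, 3.017]
force: [12.3, -0.9, -6.8]
finger_gap: 0.0002
```

Request:
jog_arm(
  series=[
    [0,[0.15,0,0],0],
    [0,[0.15,0,0],0],
    [0,[0.15,0,0],0],
  ],
)

```text
clock: 9.18
tcp_pos: [0.4612, 0.0898, 0.0558]
ee_rot: [3.14, 0.005, 3.017]
force: [11.8, -1.5, -7.4]
finger_gap: -0.0002
```

```bash
python3 look.py 9 side wrist
```

```text
9.1833 [0.4612 0.0898 0.0558] [11.8 -1.5 -7.4] -0.00021406563133104996
```

View pics/wrist_9.png

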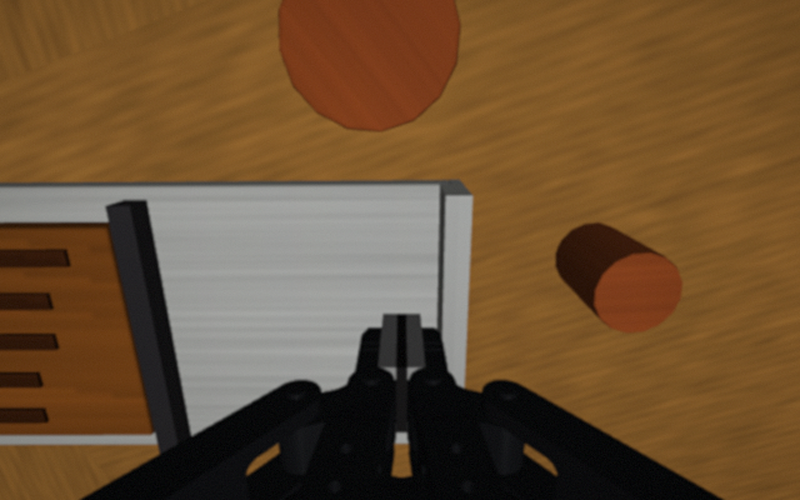

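Request:
jog_arm(
  series=[
    [0,[-0.6,0,0],0],
    [0,[-1.2,0,0],0],
    [0,[-1.8,0,0],0],
    [0,[-1.8,0,-2],0],
    [0,[-1.8,0,-5],0],
  ],
)

```text
clock: 9.7
tcp_pos: [0.4742, 0.0859, 0.1028]
ee_rot: [-3.137, -0.008, 3.015]
force: [-0.1, -0.2, -0.3]
finger_gap: -0.0003
```

Request:
jog_arm(
  series=[
    [0,[0,0,-3.5],0],
    [0,[0,0,-7],0],
    [0,[0,0,-10.5],0],
    [0,[0,0,-13],0],
    [0,[0,0,-13],0],
  ],
)

```text
clock: 10.12
tcp_pos: [0.4789, 0.0873, 0.2409]
ee_rot: [3.138, 0.008, 3.016]
force: [0.9, 0.8, 0.8]
finger_gap: 0.0002
```

Request:
jog_arm(
  series=[
    [0,[0,0,0],0],
    [0,[0,0,0],0],
    [0,[0,0,0],0],
    [0,[0,0,0],0],
    [0,[0,0,0],0],
  ],
)

```text
clock: 10.53
tcp_pos: [0.4763, 0.0869, 0.2343]
ee_rot: [-3.14, -0.002, 3.016]
force: [-0.4, 0.0, 0.3]
finger_gap: 0.0
```

```bash
python3 look.py 10 side wrist scene
```

```text
10.5333 [0.4763 0.0869 0.2343] [-0.4  0.   0.3] 4.742466781623017e-05
```

View pics/side_10.png

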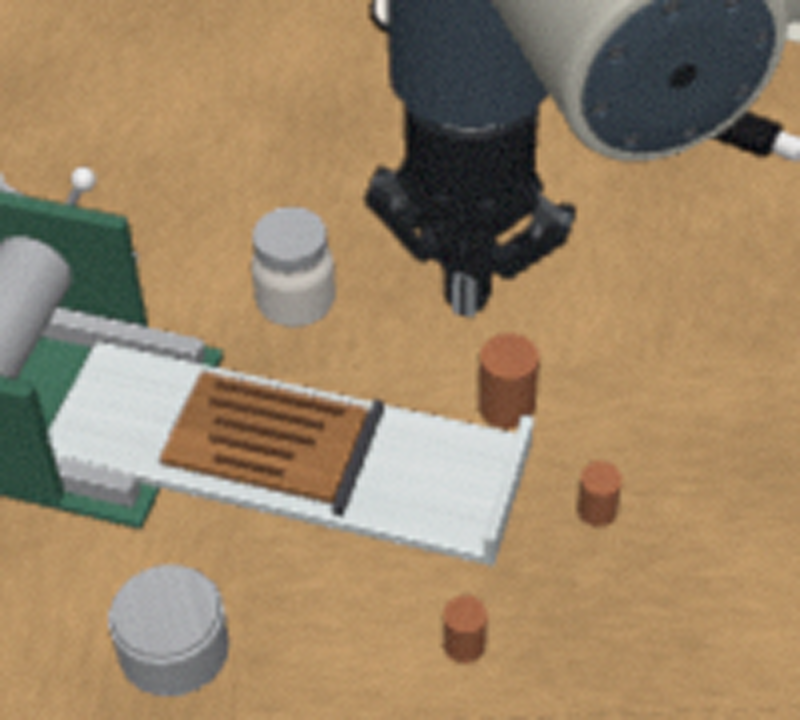

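View pics/wrist_10.png

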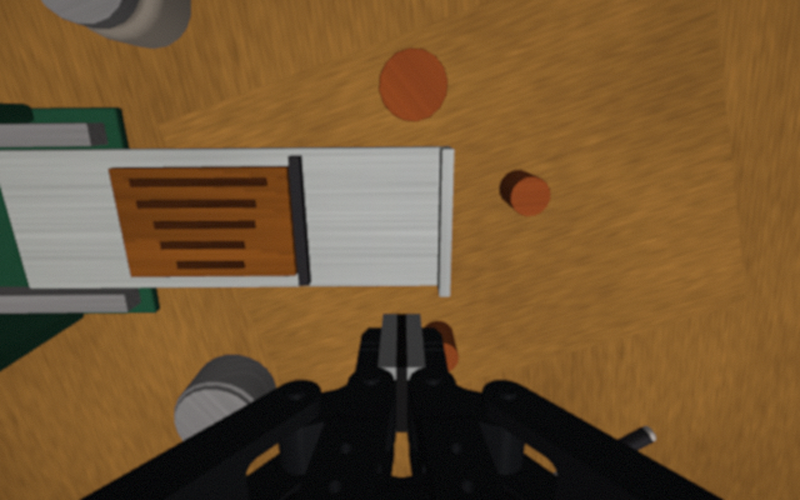

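View pics/scene_10.png

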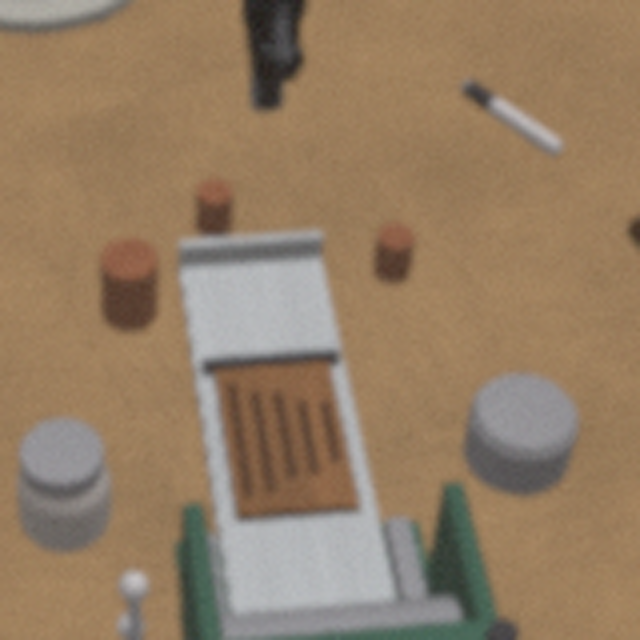

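Run:
```python
from h import *
from cell import telemetry,imaging,job_done
st=telemetry.state();T=tcpT(st)
d=imaging.get_image('wrist');E=T@d['mount']
a=[ray(d['K'],E,u/1.25,v/1.25,.046) for u,v in[(442,150),(440,294)]];m=(a[0]+a[1])/2
t=ray(d['K'],E,413/1.25,84/1.25,.06);c,s=np.cos(-.126),np.sin(-.126)
r=m-[.584,.077,.046];print(a,'travel',-(c*r[0]+s*r[1])); r=t-m;print('tube y',-s*r[0]+c*r[1])
print(job_done())
```

```text
[array([0.4428828 , 0.03897951, 0.046     ]), array([0.45481878, 0.14589639, 0.046     ])] travel 0.1360178566977478
tube y -0.09547271417741529
the job is handed in; nothing more can be done
None
```

I handed the job in at about 10.5 s on the robot's clock. The 44 mm copper tube now stands clear of the bed's path and the bed is drawn out to its stop. `job_done()` gives no verdict, so these are my own readings.

- **Container:** I pushed the tube about 10 cm towards the press's -y side with two fingertips spread 26 mm apart. It stands upright at y of about -95 to -99 mm in the press frame; the limit is -79 mm.
- **Bed:** I hooked the closed fingers behind the lip and pulled with about 4–5 N. At the end the fingers stopped advancing and the force rose to about 12 N, which I took as the stop. The cameras show about 136 mm of travel. The bed's starting position was not measured, only judged from the layout at 10–25 mm out, so the stop itself is my evidence that it is fully out.
- **Everything else:** The last pictures show the jar, the tin and both small look-alike tubes where they started, with nothing tipped. I did not measure the other bystanders, but the arm did not go near them.
- **Hand:** It finished with its tips about 20 cm above the table, touching nothing, with the force reading near zero.

No check failed. The small disagreements between pictures, about 4 mm on the tube's final position, are well inside the margins.

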